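Move the clip-in battery pack from the microscope light unit to the charger

TASK

The battery pack in the white light unit is spent: pinch its two yellow tabs together to free it, draw it out, and press it fully home in the empty socket of the charger, so that both tabs spring out and the pack stays latched there by itself when you let go. Do it gently: do not tug at the pack while it is still latched, do not crush it or jam it down hard, and leave the dish, the vial and the blue box where they are.

Things in the scene. Friction and masses are not known exactly. Their poses are not given: they have to be found in the camera images.
- pack: Grey battery pack, about 0.23 kg, upright, nose down. Origin: centre of its underside; z up, x along its 72 mm length, y across (the way the tabs are pinched). Nose 60 (x) x 48 (y) x 30 mm high, lower edges rounded by 4 mm. Then a shoulder 72 x 56 mm, z 30 to 34 mm, that stops on a socket's rim, and a grip body 62 x 36 mm up to z = 64 mm. Fits its sockets either way round
- pad_left (a point): middle of the outer face of the pack's +y thumb pad when out (0, 30, 52 mm from the pack's origin). Each yellow tab, midway on a long side, is 28 mm wide in x: upright pad z 40 to 64 mm with outer face at y = 30 mm out, 25 mm pressed (60 mm across both, 50 mm pinched); at its foot a ledge, z 36 to 40 mm, out to y = 40 mm (35 pressed): fingertips can stand on both ledges to press the pack down
- pad_right (a point): the same point of the -y pad (0, -30, 52 mm). Both tabs are sprung: 3 N starts one, 8 N holds it fully in; about 15 N of pinch is plenty, over 40 N of grip harms the pack
- tab_left (a joint): the pack's +y tab: 0 = sprung out, 0.005 m = fully pressed in. Low on each tab is a barb (flat top at pack z = 22 mm, ramp below) that catches under the socket's lip; both tabs must be in by 3.5 mm or more to pass the lip
- tab_right (a joint): the pack's -y tab: 0 = sprung out, 0.005 m = fully pressed in
- light_unit: White box 125 x 106 x 45 mm, fixed; holds the pack at the start. Origin: centre of its underside, z up. Socket in its top, centred: mouth 63 (x) x 51 mm (y), 6 mm lips along both y sides marked with yellow lines; pack axes along the unit's. Latched, the pack's underside is 17 mm above the bench. A sprung plate pushes it up with 8 N; once freed it rises 8.5 mm. A tug over 25 N does harm
- charger: Grey pedestal 130 x 122 x 40 mm, fixed, with a blue socket head 110 x 102 mm in its collar. Origin: centre of the pedestal's underside, z up. Socket like the light unit's, centred on the origin, axes along the charger's. The head is clamped at a height that varies and is NOT in the measured pose: its rim is 57 to 67 mm above the bench, so feel for the bottom. Over 35 N of push harms it
- charger_plate (a joint): sprung plate in the charger socket: 0 = up, 0.0085 m with a pack latched, 0.0105 m with the shoulder hard on the rim. It meets the nose 19.5 mm below the rim at 4 N, 9 N at the end. Tabs catch only with the shoulder within 2 mm of the rim; keep the pack pressed down while the tabs spring out, else the plate lifts it. Latched, it rises back 2 mm onto its barbs
- petri_dish: clear round dish, 88 mm across, 14 mm high, loose; leave alone. Origin: centre of its underside
- vial: small jar with a white cap, 30 mm across, 55 mm high, loose; leave alone. Origin: centre of its underside
- slide_box: blue box, 100 x 70 x 30 mm, loose; leave alone. Origin: centre of its underside

How it is judged:
By the outcome, as a careful person would: the job done as asked, in the order asked, and still so for the second after the job is handed in, with the robot touching nothing.
It also fails if it takes over 64 s, if anything falls off the work surface, if the arm or the gripper's body presses on something with over 40 N, if the wrist force passes 120 N, or if a joint passes its speed limit or range.

ROBOT

A 7-joint arm with a two-finger parallel gripper is mounted at the origin on the work surface. World frame = base frame: x ahead of the robot, y to its left, z up, the work surface at z = 0. Lengths are in m, angles in rad, forces in N, time in s.
With the tool pointing down it reaches from about 0.425 to 0.925 m from the base axis. Payload 6.8 kg.
Tool frame: the origin (TCP) lies midway between the tips of the shut fingers; the grasp point (between the pads) lies 19 mm behind it; z points along the fingers, y is the direction in which the jaws open and shut (so a half turn about z gives the same grasp; the last joint's range is limited). The gripper opens to 85 mm and grips with 20 to 120 N. Pads are 22 mm wide; open, the fingers measure 114 mm over their backs; the gripper's body (76 mm by 85 mm) begins 54 mm behind the grasp point. The pads swing forward as they close: fully open they stand 13 mm farther back than shut.
Start: joints at [1.01, 0.477, 0.022, 1.555, -0.011, 1.109, -0.083], TCP at [0.295, -0.607, 0.231] pointing down, gripper open.
Joint ranges: [-2.96, 2.96], [-0.34, 2.1], [-1.41, 1.46], [0.24, 2.44], [-1.37, 4.51], [0.17, 1.92], [-2.96, 2.96]. Speed limits (rad/s): [2.39, 2.39, 3.14, 3.14, 3.14, 3.14, 3.14].

INTERFACE

Orientations are given as a unit quaternion [w, x, y, z].
In Python, from station import status, eyes, workorder gives the robot as it stands. The module is installed in compiled form; this text tells all that it offers.
- The arm moves only by the shell command python3 -m jog 'ROWS' [FORCE]. ROWS is text: rows parted by semicolons, each of 7 numbers parted by spaces: the shift along the tool's x, y, z in m, then the turn, a rotation vector about the tool's x, y, z in degrees, then the finger opening in m, from 0 to 0.0854. In form: dx dy dz rx ry rz jaw; .... A call has 1 to 5 rows; each row is the pose to reach, as a shift and turn from the pose commanded when the call began, along the tool's axes at that moment; what a row does not reach only later rows make up. A row lasts 1/10 s, in which the tool goes at most 50 mm and 8.59 degrees, less where a joint would pass 70% of its speed; a pose out of reach is approached as far as the arm can. A call with a gripper value outside its range is refused whole. The fingers move at their own pace and stop on an object; FORCE is the grip in N (left out, the last holds). Time passes only in rows, so rows that repeat a pose let the fingers close. It gives the time, the measured TCP pose, the force and the opening at its end, in the units of the state.
- status.get_obs(): the state, without advancing time (a new reading comes with each control period).
- eyes.read_camera(name): name is "scene" or "top"; returns a dict with "image" (420x560x3 uint8, red, green, blue), "intrinsics" (3x3 intrinsics, pixels), "k1" (the pictures are not rectified: a ray, as slopes to the right and down, at radius r is drawn at 1 + k1 r^2 times it, then the intrinsics apply), "position" and "orientation" of the camera in the world. Camera axes: x right, y up, looking along -z (the intrinsics and any distortion apply to the point x, -y, -z); pixel columns grow to the right and rows downward; lengths in m; the calibration is good to about 2 mm. A picture is of the moment at which its call begins. There is no depth.
- workorder.hand_in(): hands the job in, once; it reports no verdict.
The state is a dict: "t": time; "q": joint angles; "joint_vel": joint speeds; "joint_torque": joint torques, N m; "eef_pos": TCP position; "tool_rot": TCP orientation; "contact_force": force on the tool from outside, world axes, zero at the start; "torque": the same for the moment, N m; "gripper_width": opening from 0.0 (shut) to 1.0 (fully open).
Only numpy, scipy, OpenCV 4.12 (cv2) and the standard library are available. Lean on these libraries where they do the work, as an engineer would, in place of code of your own. Each camera call takes 0.05 s, during which the arm holds its last target.

## Working session

There is one attempt and no reset: what is moved stays moved. The work goes in short steps, Python scripts to look and compute and a shell command to move; the robot and the scene stay as the last step left them, time stands still between calls to the robot, and variables do not carry over. Pictures are saved under pics/ and viewed, and the job is handed in when it is done.

```bash
mkdir -p pics; ls
cat > h.py <<'E'
import numpy as np, cv2
from scipy.spatial.transform import Rotation as R
def quat(q): return R.from_quat([q[1],q[2],q[3],q[0]])
def snap(eyes,name,fn):
    c=eyes.read_camera(name); cv2.imwrite('pics/'+fn+'.png',c['image'][:,:,::-1])
    np.savez('pics/'+fn+'.npz',K=c['intrinsics'],k1=c['k1'],p=c['position'],o=c['orientation'],im=c['image'])
    return c
def load(fn): return dict(np.load('pics/'+fn+'.npz'))
def proj(c,P):
    P=np.atleast_2d(P); v=quat(c['o']).inv().apply(P-c['p'])
    s=np.c_[v[:,0]/-v[:,2],-v[:,1]/-v[:,2]]
    r2=(s**2).sum(1,keepdims=True); s=s*(1+c['k1']*r2)
    K=c['K']; return np.c_[K[0,0]*s[:,0]+K[0,2],K[1,1]*s[:,1]+K[1,2]]
def unproj(c,uv,z):
    uv=np.atleast_2d(np.float64(uv)); K=c['K']
    d=np.c_[(uv[:,0]-K[0,2])/K[0,0],(uv[:,1]-K[1,2])/K[1,1]]; s=d.copy()
    for _ in range(30): s=d/(1+c['k1']*(s**2).sum(1,keepdims=True))
    v=quat(c['o']).apply(np.c_[s[:,0],-s[:,1],-np.ones(len(s))])
    t=(z-c['p'][2])/v[:,2]; return c['p']+v*t[:,None]
def crop(fn,x0,y0,x1,y1,k,out):
    im=cv2.imread('pics/'+fn+'.png')[y0:y1,x0:x1]
    cv2.imwrite('pics/'+out+'.png',cv2.resize(im,None,fx=k,fy=k,interpolation=cv2.INTER_CUBIC))
E
python3 - <<'E'
from h import *
from station import status,eyes,workorder
o=status.get_obs(); print(o)
for n in('top','scene'):
    c=snap(eyes,n,n+'0'); print(n,c['intrinsics'],c['k1'],c['position'],c['orientation'])
E
```

```text
pics
{'t': 0.0, 'q': array([ 1.00990539,  0.47781385,  0.02232484,  1.55644116, -0.01152091,
        1.10930414, -0.08314906]), 'joint_vel': array([-0.00059105,  0.00104467, -0.00159558, -0.00065496, -0.00013887,
        0.00053993,  0.00013557]), 'joint_torque': array([-2.50874400e-04, -5.96454406e+01,  1.60706129e+00, -2.81199682e+01,
        1.22648259e-02,  9.54081741e-03,  5.86936110e-06]), 'eef_pos': array([ 0.2950392 , -0.6064487 ,  0.23032055]), 'tool_rot': array([-8.81772851e-04,  9.74484041e-01,  2.24454916e-01, -2.60454366e-04]), 'contact_force': array([ 0.47005534, -0.49052851, -0.45157504]), 'torque': array([-0.00626308, -0.01502542, -0.02648767]), 'gripper_width': 1.0012655778990907}
top [[472.06914588   0.         271.08247309]
 [  0.         472.06914588 211.2662191 ]
 [  0.           0.           1.        ]] -0.057097470238408235 [0.37473251 0.05598371 1.09622631] [ 0.71179823  0.05460954 -0.06659225 -0.69708432]
scene [[425.03049367   0.         279.49885743]
 [  0.         425.03049367 209.15581863]
 [  0.           0.           1.        ]] 0.0018984310858151678 [ 0.94774594 -0.01665573  0.80459898] [0.74027191 0.19354301 0.16405578 0.62259482]
```

View pics/top0.png

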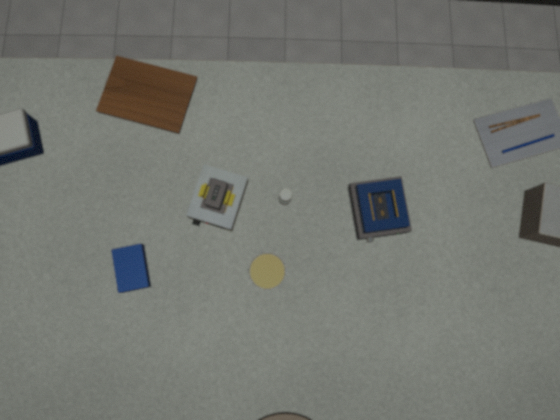

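View pics/scene0.png

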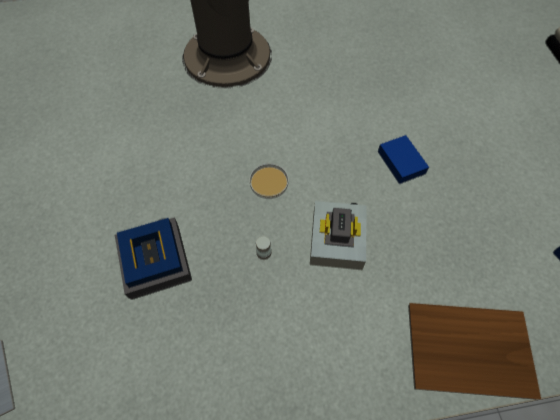

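Run:
```python
from h import *
crop('top0',180,155,260,240,7,'t_l');crop('top0',340,165,420,250,7,'t_c')
crop('scene0',300,190,380,275,7,'s_l');crop('scene0',105,210,200,300,6,'s_c')
a=[cv2.imread(f'pics/{n}.png') for n in('t_l','t_c')]
```

```text
(no output)
```

View pics/t_l.png

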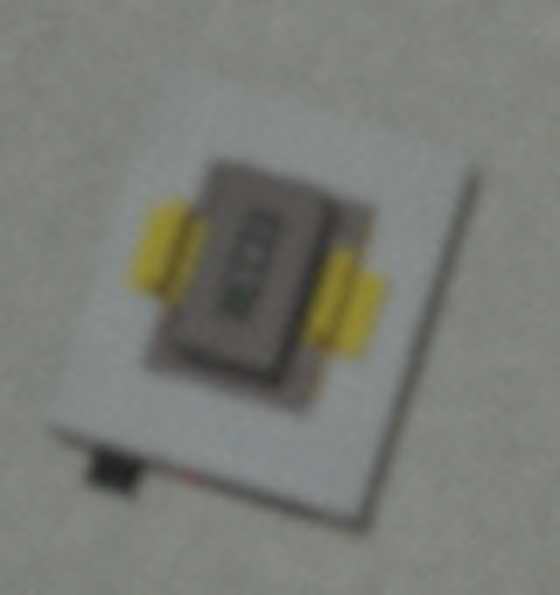

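View pics/t_c.png

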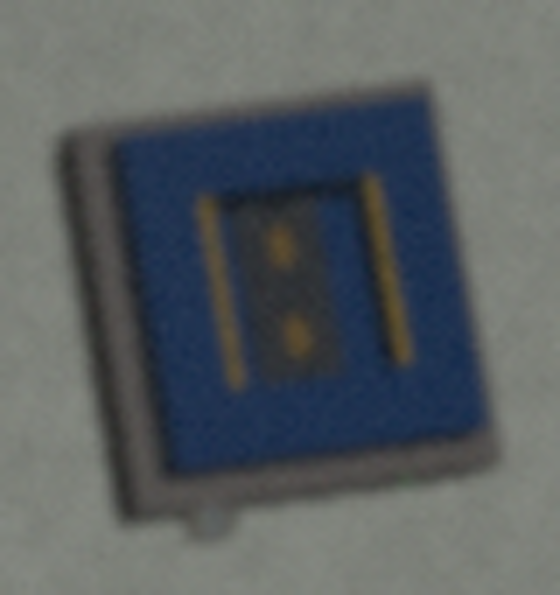

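View pics/s_l.png

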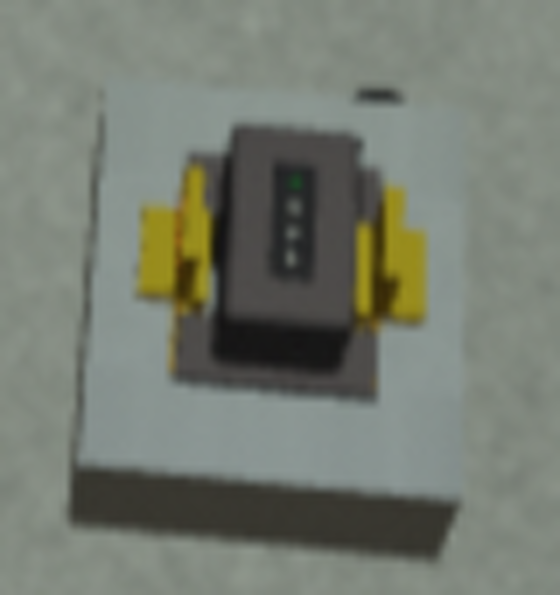

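View pics/s_c.png

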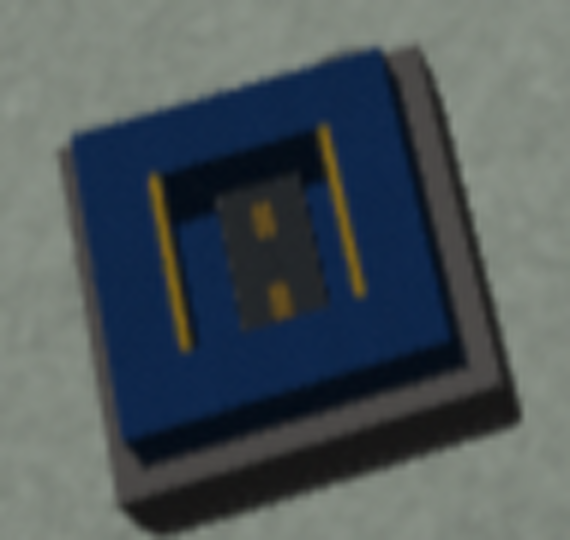

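```bash
cat > fit.py <<'E'
from h import *
from scipy.optimize import least_squares
T=load('top0');S=load('scene0')
def px(p,k,x0,y0): p=np.float64(p); return (p+.5)/k-.5+[x0,y0]
Lt=[((31,18,81),(215,162)),((31,-18,81),(333,192)),((-31,18,81),(178,345)),((-31,-18,81),(283,368)),((36,-28,51),(375,205)),((-36,28,51),(148,372)),((-36,-28,51),(308,412)),
((14,-40,57),(385,275)),((-14,-40,57),(362,357)),((14,40,57),(158,205)),((-14,40,57),(133,290)),((62.5,-53,45),(472,165)),((-62.5,53,45),(52,430)),((-62.5,-53,45),(362,520)),((62.5,53,45),(172,72))]
Ls=[((-31,-18,81),(235,125)),((-31,18,81),(362,138)),((31,-18,81),(213,315)),((31,18,81),(350,325)),((36,-28,51),(172,378)),((36,28,51),(377,400)),((-36,-28,51),(190,152)),
((-62.5,-53,45),(105,92)),((62.5,-53,45),(80,467)),((62.5,53,45),(462,500)),((62.5,-53,0),(70,523)),((62.5,53,0),(438,558)),((-14,-40,57),(143,205)),((14,-40,57),(137,297)),((-14,40,57),(427,232)),((14,40,57),(425,320))]
def W(p,pts):
    c,s=np.cos(p[2]),np.sin(p[2]); pts=np.float64(pts)/1000
    return np.c_[p[0]+c*pts[:,0]-s*pts[:,1],p[1]+s*pts[:,0]+c*pts[:,1],pts[:,2]]
def run(name,ft,pt,fs,ps,p0):
    def f(p,use):
        r=[]
        if 't' in use: m=ft(p); r.append(proj(T,W(p,m))-px([q for q in pt],*TT))
        if 's' in use: m=fs(p); r.append(proj(S,W(p,m))-px([q for q in ps],*SS))
        return np.concatenate(r)
    for use in('ts','t','s'):
        s=least_squares(lambda p:f(p,use).ravel(),p0,loss='soft_l1',x_scale=[.01,.01,.01]+[1]*(len(p0)-3))
        r=f(s.x,use); print(name,use,np.round(s.x,4),'yawdeg',np.round(np.degrees(s.x[2]),2),'rms px',np.sqrt((r**2).mean()).round(2))
        if use=='ts': print(np.round(r,1).tolist()); best=s.x
    return best
TT=(7,180,155);SS=(7,300,190)
run('light',lambda p:[a for a,_ in Lt],[b for _,b in Lt],lambda p:[a for a,_ in Ls],[b for _,b in Ls],[.4,.17,-.3])
TT=(7,340,165);SS=(6,105,210)
def mt(p):
    h,ly,lx=p[3:6]
    return [(55,51,h),(55,-51,h),(-55,51,h),(-55,-51,h),(lx,ly,h),(-lx,ly,h),(lx,-ly,h),(-lx,-ly,h)]
pt=[(113,140),(432,95),(170,472),(495,432),(207,195),(237,390),(372,175),(403,362)]
def ms(p):
    h,ly,lx=p[3:6]
    return [(-55,-51,h),(-55,51,h),(55,-51,h),(55,51,h),(-lx,-ly,h),(lx,-ly,h),(-lx,ly,h),(lx,ly,h),(-65,61,40),(65,61,40),(65,61,0)]
ps=[(75,135),(382,50),(125,432),(452,345),(155,175),(185,350),(324,125),(360,297),(418,45),(500,385),(515,420)]
run('charger',mt,pt,ms,ps,[.4,-.2,.1,62,27,30])
E
python3 fit.py
```

```text
light ts [ 0.5914  0.1638 -0.2639] yawdeg -15.12 rms px 0.93
[[1.4, -1.3], [0.1, -1.1], [-1.8, -1.0], [-1.1, 0.3], [-0.0, -0.7], [-0.8, -1.5], [0.1, -0.3], [0.6, -0.7], [0.2, -0.7], [-0.9, -0.5], [-1.1, -1.0], [0.1, -2.2], [-0.9, -1.3], [-0.2, -1.0], [-1.2, -1.6], [-1.0, -1.3], [-0.8, -1.8], [1.1, -0.1], [0.6, -0.0], [0.1, -0.5], [-0.3, -1.2], [-1.0, -0.4], [-0.7, -2.5], [-0.5, -0.5], [0.1, -0.6], [-0.5, 0.3], [-0.4, -0.2], [-0.5, -0.3], [-0.3, -0.9], [-0.7, -0.9], [-0.5, -0.8]]
light t [ 0.5893  0.1629 -0.2581] yawdeg -14.79 rms px 0.71
light s [ 0.593   0.1643 -0.2745] yawdeg -15.73 rms px 0.6
charger ts [ 0.5754 -0.2109  0.1466 57.8634 27.5488 31.6942] yawdeg 8.4 rms px 0.62
[[0.8, -0.7], [-1.0, 0.4], [0.4, -0.4], [-1.6, -0.4], [-0.9, 0.2], [-0.6, -0.2], [-0.7, 0.1], [-0.4, 0.8], [-0.6, -0.2], [-0.2, -0.4], [-0.9, 1.3], [-0.7, -0.5], [-0.1, -0.0], [-0.1, -0.1], [-0.1, 0.3], [-0.1, 0.2], [-0.3, -0.9], [-0.5, -0.6], [0.9, 0.9]]
charger t [ 0.5706 -0.2056  0.1516 82.8836 26.7389 30.7636] yawdeg 8.69 rms px 0.44
charger s [ 0.5753 -0.2105  0.1439 57.1518 27.6464 31.7964] yawdeg 8.24 rms px 0.52
```

```bash
cat > goto.py <<'E'
import sys
from h import *
from station import status
# usage: goto.py x y z yawdeg  -> shift in tool axes
o=status.get_obs(); Rt=quat(o['tool_rot']); 
x=Rt.apply([1,0,0]); z=Rt.apply([0,0,1]); yaw=np.degrees(np.arctan2(x[1],x[0]))
print('t',round(o['t'],2),'pos',o['eef_pos'].round(4),'yaw',round(yaw,2),'toolz',z.round(4),'F',o['contact_force'].round(1),'M',o['torque'].round(2),'w',round(o['gripper_width']*85.4,1),'q',o['q'].round(2))
if len(sys.argv)>4:
    X,Y,Z,A=map(float,sys.argv[1:5])
    d=Rt.inv().apply(np.array([X,Y,Z])-o['eef_pos'])
    a=np.radians(A); tgt=R.from_matrix(np.array([[np.cos(a),np.sin(a),0],[np.sin(a),-np.cos(a),0],[0,0,-1]]))
    print('shift',d.round(4),'rotvec',np.degrees((Rt.inv()*tgt).as_rotvec()).round(2))
E
python3 goto.py .591 .1635 .2 -15.1
```

```text
t 0.1 pos [ 0.295  -0.6065  0.2305] yaw 25.94 toolz [-8.0e-04  1.3e-03 -1.0e+00] F [-0.9  0.4 -0.3] M [-0.03 -0.03 -0.01] w 85.6 q [ 1.01  0.48  0.02  1.56 -0.01  1.11 -0.08]
shift [ 0.603  -0.5629  0.0313] rotvec [-8.000e-02  4.000e-02  4.104e+01]
```

```bash
python3 -m jog '0.036 -0.033 0 0 0 2.4 0.0854; 0.072 -0.067 0 0 0 4.8 0.0854; 0.108 -0.101 0 0 0 7.2 0.0854; 0.144 -0.134 0 0 0 9.6 0.0854; 0.18 -0.168 0 0 0 12 0.0854' 20; python3 goto.py .591 .1635 .2 -15.1
```

```text
t: 0.6
eef_pos: [0.3839, -0.3751, 0.231]
tool_rot: [-0.0, 0.993, 0.12, -0.0]
contact_force: [1.4, 0.3, 1.0]
gripper_width: 0.998
t 0.6 pos [ 0.3839 -0.3751  0.231 ] yaw 13.84 toolz [-3.e-04  2.e-04 -1.e+00] F [1.4 0.3 1. ] M [ 0.01 -0.08  0.  ] w 85.3 q [ 0.68  0.25 -0.03  1.88  0.01  1.   -0.68]
shift [ 0.3299 -0.4735  0.0311] rotvec [-1.000e-02  2.000e-02  2.894e+01]
```

```bash
python3 -m jog '0.028 -0.041 0 0 0 2.4 0.0854; 0.056 -0.082 0 0 0 4.8 0.0854; 0.085 -0.122 0 0 0 7.2 0.0854; 0.113 -0.162 0 0 0 9.6 0.0854; 0.142 -0.203 0 0 0 12 0.0854'; python3 goto.py .591 .1635 .2 -15.1
```

```text
t: 1.1
eef_pos: [0.4726, -0.1444, 0.2312]
tool_rot: [0.0, 1.0, 0.016, -0.0]
contact_force: [1.1, -0.7, 0.8]
gripper_width: 0.999
t 1.1 pos [ 0.4726 -0.1444  0.2312] yaw 1.82 toolz [-2.e-04 -2.e-04 -1.e+00] F [ 1.1 -0.7  0.8] M [-0.03 -0.04  0.02] w 85.3 q [ 0.32  0.19 -0.17  1.97  0.04  0.99 -1.41]
shift [ 0.1282 -0.304   0.0311] rotvec [1.000e-02 1.000e-02 1.692e+01]
```

```bash
python3 -m jog '0.018 -0.046 0 0 0 3.4 0.0854; 0.036 -0.092 0 0 0 6.8 0.0854; 0.054 -0.138 0 0 0 10.2 0.0854; 0.072 -0.184 0 0 0 13.6 0.0854; 0.09 -0.220 0 0 0 16.9 0.0854'; python3 goto.py .591 .1635 .2 -15.1
```

```text
t: 1.6
eef_pos: [0.5549, 0.0801, 0.2311]
tool_rot: [-0.0, 0.991, -0.13, -0.0]
contact_force: [0.1, -0.5, -0.5]
gripper_width: 0.996
t 1.6 pos [0.5549 0.0801 0.2311] yaw -14.97 toolz [-4.e-04  6.e-04 -1.e+00] F [ 0.1 -0.5 -0.5] M [-0.01 -0.01 -0.06] w 85.0 q [-0.04  0.3  -0.26  1.82  0.09  1.03 -2.17]
shift [ 0.0133 -0.0899  0.0312] rotvec [-0.03  0.03  0.13]
```

```bash
python3 -m jog '0.005 -0.03 0 0 0 0 0.0854; 0.01 -0.06 0.02 0 0 0 0.0854; 0.013 -0.09 0.05 0 0 0 0.0854; 0.013 -0.09 0.09 0 0 0 0.0854; 0.013 -0.09 0.09 0 0 0 0.0854'; python3 goto.py .591 .1635 .12 -15.1
python3 - <<'E'
from h import *
from station import eyes
snap(eyes,'top','top1');snap(eyes,'scene','scene1')
crop('top1',170,135,270,240,5,'t1');crop('scene1',290,170,390,275,5,'s1')
cv2.imwrite('pics/m1.png',np.hstack([cv2.imread('pics/t1.png')[:,:390],cv2.imread('pics/s1.png')[:,:400]]))
E
```

```text
t: 2.1
eef_pos: [0.5867, 0.1599, 0.1357]
tool_rot: [0.002, 0.992, -0.129, -0.005]
contact_force: [-0.5, -1.3, -1.2]
gripper_width: 1.001
t 2.1 pos [0.5867 0.1599 0.1357] yaw -14.84 toolz [-0.0104 -0.0033 -0.9999] F [-0.5 -1.3 -1.2] M [-0.07  0.07  0.04] w 85.5 q [-0.17  0.49 -0.26  1.78  0.15  0.9  -2.33]
shift [ 0.0034 -0.0047  0.0156] rotvec [0.33 0.53 0.26]
```

View pics/t1.png

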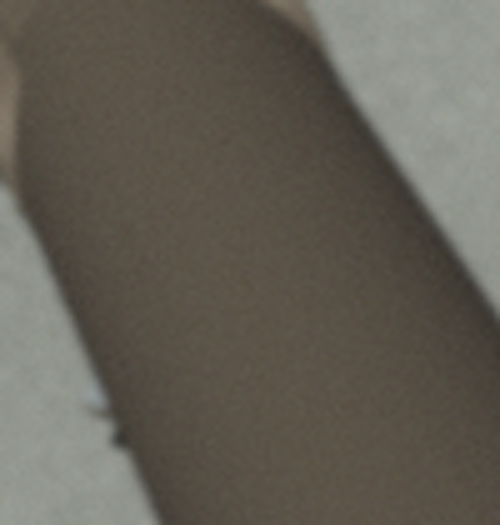

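View pics/scene1.png

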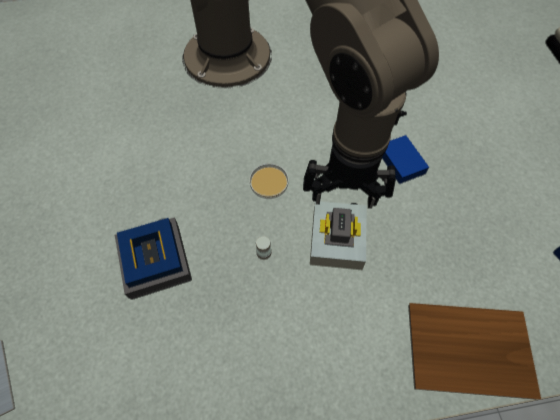

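```bash
python3 -m jog '0 0 0 0 0 0 0.0854;0 0 0 0 0 0 0.0854'; python3 goto.py .591 .1635 .12 -15.1
python3 - <<'E'
from h import *
from station import eyes,status
c=snap(eyes,'scene','scene2'); S=load('scene2')
o=status.get_obs(); Rt=quat(o['tool_rot'])
x0,y0,k=290,150,7
crop('scene2',x0,y0,400,235,k,'s2')
im=cv2.imread('pics/s2.png')
pts=[Rt.apply([sx*.011,sy*a,-.013])+o['eef_pos'] for sy in(-1,1) for a in (.0425,.057) for sx in(-1,1)]
for p in proj(S,pts): cv2.circle(im,tuple(int(v) for v in ((p-[x0,y0]+.5)*k)),3,(0,0,255),-1)
cv2.imwrite('pics/s2b.png',im)
E
```

```text
t: 2.4
eef_pos: [0.5921, 0.16, 0.1436]
tool_rot: [-0.001, 0.991, -0.131, 0.002]
contact_force: [0.2, -0.4, -0.2]
gripper_width: 1.003
t 2.4 pos [0.5921 0.16   0.1436] yaw -15.03 toolz [ 3.4e-03  7.0e-04 -1.0e+00] F [ 0.2 -0.4 -0.2] M [-0.05 -0.02 -0.01] w 85.7 q [-0.17  0.48 -0.26  1.78  0.15  0.9  -2.33]
shift [-0.002  -0.0031  0.0236] rotvec [-0.09 -0.18  0.07]
```

View pics/s2b.png

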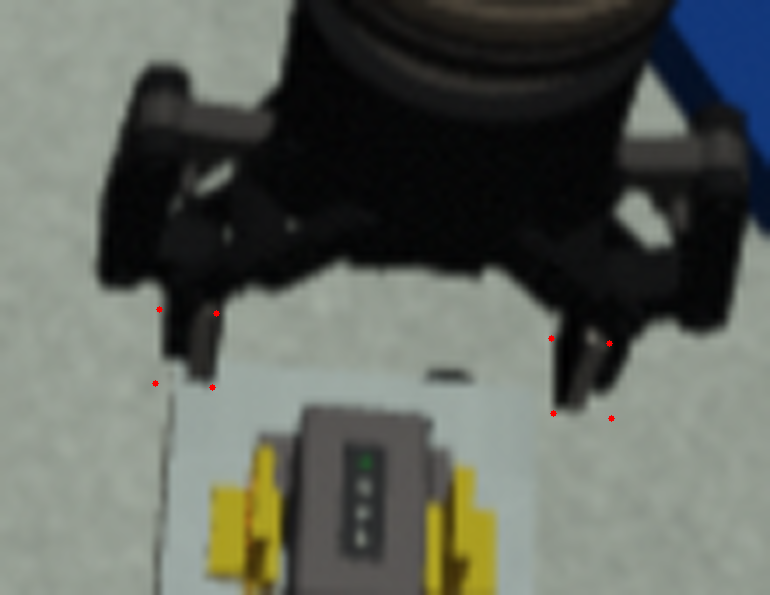

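```bash
python3 goto.py .593 .1637 .08 -15.3; python3 -m jog '-0.000 -0.001 0.02 0 0 0.3 0.0854;0 -0.003 0.04 0 0 0.3 0.0854;0 -0.003 0.062 0 0 0.3 0.0854;0 -0.003 0.062 0 0 0.3 0.0854;0 -0.003 0.062 0 0 0.3 0.0854'; python3 -m jog '0 0 0 0 0 0 0.0854;0 0 0 0 0 0 0.0854'; python3 goto.py .593 .1637 .08 -15.3
cat > ov.py <<'E'
import sys
from h import *
from station import eyes,status
n=sys.argv[1]; x0,y0,x1,y1,k=map(int,sys.argv[2:7]); back=float(sys.argv[7]); half=float(sys.argv[8])
snap(eyes,'scene',n); S=load(n)
o=status.get_obs(); Rt=quat(o['tool_rot'])
crop(n,x0,y0,x1,y1,k,n+'c'); im=cv2.imread(f'pics/{n}c.png')
pts=[Rt.apply([sx*.011,sy*half,-back])+o['eef_pos'] for sy in(-1,1) for sx in(-1,1)]
for p in proj(S,pts): cv2.circle(im,tuple(int(v) for v in ((p-[x0,y0]+.5)*k)),2,(0,0,255),-1)
cv2.imwrite(f'pics/{n}c.png',im)
E
python3 ov.py scene3 290 150 400 235 7 .013 .0425
```

```text
t 2.45 pos [0.5919 0.16   0.1434] yaw -15.02 toolz [ 3.1e-03  7.0e-04 -1.0e+00] F [-0.6  0.3  0.3] M [-0.01 -0.    0.04] w 85.4 q [-0.17  0.48 -0.26  1.78  0.15  0.9  -2.33]
shift [-0.0001 -0.0037  0.0634] rotvec [-0.08 -0.16  0.28]
t: 2.95
eef_pos: [0.592, 0.1631, 0.0803]
tool_rot: [-0.0, 0.991, -0.133, 0.0]
contact_force: [-0.5, -0.2, 0.9]
gripper_width: 1.003
t: 3.15
eef_pos: [0.5925, 0.1635, 0.0808]
tool_rot: [-0.0, 0.991, -0.133, 0.001]
contact_force: [0.4, -0.1, 0.2]
gripper_width: 1.002
t 3.15 pos [0.5925 0.1635 0.0808] yaw -15.27 toolz [ 2.3e-03  7.0e-04 -1.0e+00] F [ 0.4 -0.1  0.2] M [-0.02 -0.03 -0.01] w 85.6 q [-0.19  0.56 -0.24  1.81  0.18  0.79 -2.36]
shift [ 0.0004 -0.0004  0.0008] rotvec [-0.07 -0.12  0.03]
```

View pics/scene3c.png

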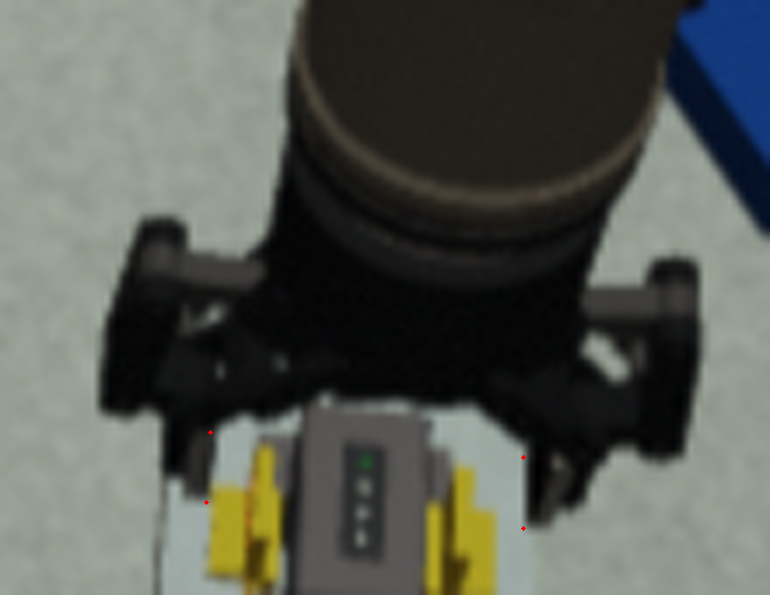

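```bash
python3 goto.py .5935 .1637 .058 -15.3; python3 -m jog '0.001 0 0.012 0 0 0 0.0854;0.001 0 0.0228 0 0 0 0.0854;0.001 0 0.0228 0 0 0 0.075;0.001 0 0.0228 0 0 0 0.066;0.001 0 0.0228 0 0 0 0.066' 20; python3 -m jog '0 0 0 0 0 0 0.066;0 0 0 0 0 0 0.066'; python3 goto.py .5935 .1637 .058 -15.3
python3 ov.py scene4 290 150 400 235 7 .006 .033
```

```text
t 3.2 pos [0.5923 0.1634 0.0806] yaw -15.27 toolz [ 2.e-03  6.e-04 -1.e+00] F [-0.6 -0.6 -0. ] M [-0.02 -0.02  0.02] w 85.5 q [-0.19  0.56 -0.24  1.81  0.18  0.79 -2.36]
shift [ 0.001  -0.0005  0.0226] rotvec [-0.06 -0.1   0.03]
t: 3.7
eef_pos: [0.5926, 0.1631, 0.0565]
tool_rot: [-0.0, 0.991, -0.133, -0.0]
contact_force: [-0.6, 0.2, 1.1]
gripper_width: 0.773
t: 3.9
eef_pos: [0.5928, 0.1631, 0.0568]
tool_rot: [-0.0, 0.991, -0.133, 0.0]
contact_force: [1.2, -0.4, 0.2]
gripper_width: 0.776
t 3.9 pos [0.5928 0.1631 0.0568] yaw -15.26 toolz [ 6.e-04  2.e-04 -1.e+00] F [ 1.2 -0.4  0.2] M [-0.   -0.02  0.01] w 66.3 q [-0.19  0.6  -0.24  1.82  0.2   0.74 -2.37]
shift [ 0.0005 -0.0008 -0.0012] rotvec [-0.02 -0.03  0.04]
```

View pics/scene4c.png

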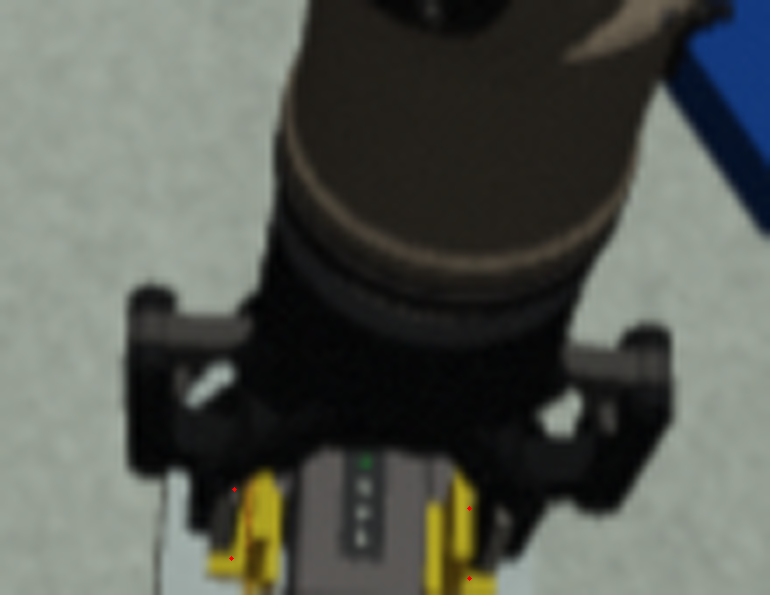

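```bash
python3 -m jog '0 0 0 0 0 0 0.062;0 0 0 0 0 0 0.06;0 0 0 0 0 0 0.058;0 0 0 0 0 0 0.057;0 0 0 0 0 0 0.057' 20; python3 goto.py;python3 -m jog '0 0 0 0 0 0 0.056;0 0 0 0 0 0 0.056'; python3 goto.py
```

```text
t: 4.45
eef_pos: [0.593, 0.1636, 0.0572]
tool_rot: [-0.0, 0.991, -0.133, 0.001]
contact_force: [-0.8, 2.1, 5.9]
gripper_width: 0.665
t 4.45 pos [0.593  0.1636 0.0572] yaw -15.25 toolz [ 1.1e-03  7.0e-04 -1.0e+00] F [-0.8  2.1  5.9] M [ 0.38  0.14 -0.11] w 56.8 q [-0.19  0.6  -0.24  1.82  0.19  0.75 -2.37]
t: 4.65
eef_pos: [0.593, 0.1635, 0.0573]
tool_rot: [-0.0, 0.991, -0.133, 0.001]
contact_force: [-0.7, 2.8, 6.4]
gripper_width: 0.656
t 4.65 pos [0.593  0.1635 0.0573] yaw -15.26 toolz [ 1.2e-03  7.0e-04 -1.0e+00] F [-0.7  2.8  6.4] M [ 0.39  0.12 -0.  ] w 56.0 q [-0.19  0.6  -0.24  1.82  0.19  0.75 -2.37]
```

```bash
python3 -m jog '0 -0.001 0 0 0 0 0.056;0 -0.001 0 0 0 0 0.056' 20; python3 goto.py
```

```text
t: 4.85
eef_pos: [0.5932, 0.1641, 0.0572]
tool_rot: [-0.0, 0.991, -0.133, 0.0]
contact_force: [-1.3, 0.0, 6.5]
gripper_width: 0.663
t 4.85 pos [0.5932 0.1641 0.0572] yaw -15.26 toolz [ 9.e-04  1.e-04 -1.e+00] F [-1.3  0.   6.5] M [ 0.15  0.22 -0.06] w 56.6 q [-0.2   0.6  -0.24  1.82  0.2   0.75 -2.37]
```

Balanced. Close fully.

```bash
python3 -m jog '0 0 0 0 0 0 0.053;0 0 0 0 0 0 0.051;0 0 0 0 0 0 0.049;0 0 0 0 0 0 0.047;0 0 0 0 0 0 0.045' 20; python3 goto.py; python3 -m jog '0 0 0 0 0 0 0.045;0 0 0 0 0 0 0.045'; python3 goto.py
```

```text
t: 5.35
eef_pos: [0.5933, 0.1643, 0.0576]
tool_rot: [-0.0, 0.991, -0.133, 0.001]
contact_force: [-1.9, 2.0, 8.0]
gripper_width: 0.562
t 5.35 pos [0.5933 0.1643 0.0576] yaw -15.27 toolz [ 1.1e-03  3.0e-04 -1.0e+00] F [-1.9  2.   8. ] M [ 0.16  0.43 -0.11] w 48.0 q [-0.2   0.6  -0.24  1.82  0.2   0.75 -2.37]
t: 5.55
eef_pos: [0.5932, 0.1642, 0.0575]
tool_rot: [-0.0, 0.991, -0.133, 0.0]
contact_force: [-1.1, -0.1, 9.4]
gripper_width: 0.559
t 5.55 pos [0.5932 0.1642 0.0575] yaw -15.27 toolz [ 1.e-03  3.e-04 -1.e+00] F [-1.1 -0.1  9.4] M [ 0.09  0.33 -0.06] w 47.7 q [-0.2   0.6  -0.24  1.82  0.19  0.75 -2.37]
```

```bash
python3 -m jog '0 0 -0.001 0 0 0 0.045;0 0 -0.002 0 0 0 0.045;0 0 -0.003 0 0 0 0.045;0 0 -0.003 0 0 0 0.045' 20; python3 goto.py
```

```text
t: 5.95
eef_pos: [0.5932, 0.1642, 0.0603]
tool_rot: [-0.0, 0.991, -0.133, 0.0]
contact_force: [-1.0, 1.2, 4.5]
gripper_width: 0.56
t 5.95 pos [0.5932 0.1642 0.0603] yaw -15.27 toolz [ 1.e-03  4.e-04 -1.e+00] F [-1.   1.2  4.5] M [ 0.26  0.1  -0.02] w 47.8 q [-0.19  0.59 -0.24  1.82  0.19  0.75 -2.37]
```

```bash
python3 -m jog '0 0 -0.001 0 0 0 0.045;0 0 -0.002 0 0 0 0.045;0 0 -0.004 0 0 0 0.045;0 0 -0.004 0 0 0 0.045' 20; python3 goto.py
```

```text
t: 6.35
eef_pos: [0.5931, 0.1642, 0.0639]
tool_rot: [-0.0, 0.991, -0.133, 0.0]
contact_force: [0.1, 2.5, 4.4]
gripper_width: 0.553
t 6.35 pos [0.5931 0.1642 0.0639] yaw -15.26 toolz [ 8.e-04  4.e-04 -1.e+00] F [0.1 2.5 4.4] M [ 0.43 -0.2  -0.05] w 47.2 q [-0.19  0.59 -0.24  1.82  0.19  0.76 -2.37]
```

```bash
python3 -m jog '0 0 -0.002 0 0 0 0.045;0 0 -0.004 0 0 0 0.045;0 0 -0.006 0 0 0 0.045;0 0 -0.008 0 0 0 0.045;0 0 -0.008 0 0 0 0.045' 20; python3 goto.py
```

```text
t: 6.85
eef_pos: [0.5919, 0.1633, 0.071]
tool_rot: [0.001, 0.991, -0.133, -0.001]
contact_force: [-0.1, 0.3, -2.1]
gripper_width: 0.554
t 6.85 pos [0.5919 0.1633 0.071 ] yaw -15.27 toolz [-0.0019 -0.0011 -1.    ] F [-0.1  0.3 -2.1] M [ 0.11 -0.02 -0.03] w 47.3 q [-0.19  0.58 -0.24  1.82  0.19  0.77 -2.37]
```

```bash
python3 -m jog '0 0 -0.005 0 0 0 0.045;0 0 -0.01 0 0 0 0.045;0 0 -0.02 0 0 0 0.045;0 0 -0.03 0 0 0 0.045;0 0 -0.04 0 0 0 0.045' 20; python3 goto.py
python3 ov.py scene5 290 130 400 215 7 .003 .025
```

```text
t: 7.35
eef_pos: [0.593, 0.164, 0.1128]
tool_rot: [-0.0, 0.991, -0.133, 0.0]
contact_force: [-0.3, 0.2, -2.0]
gripper_width: 0.552
t 7.35 pos [0.593  0.164  0.1128] yaw -15.26 toolz [ 7.e-04  1.e-04 -1.e+00] F [-0.3  0.2 -2. ] M [-0.02 -0.05  0.02] w 47.2 q [-0.18  0.52 -0.25  1.79  0.17  0.85 -2.35]
```

View pics/scene5c.png

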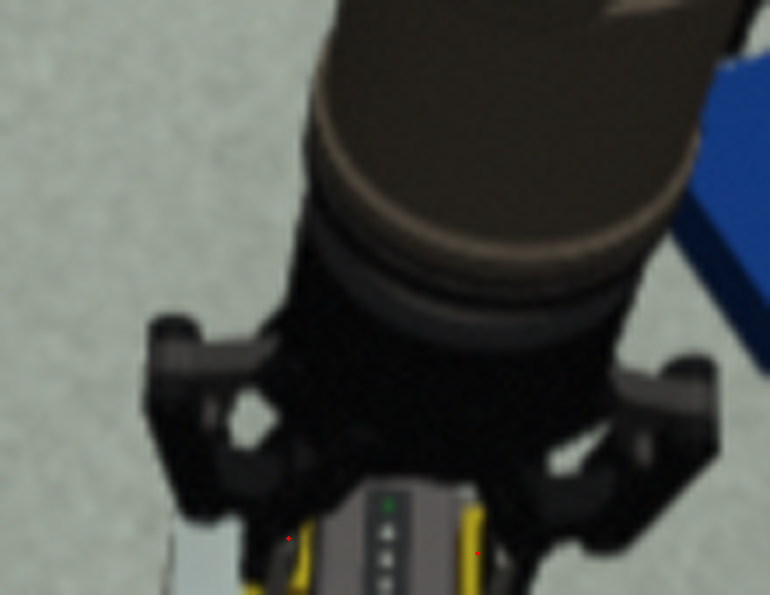

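```bash
python3 -m jog '0 0 -0.03 0 0 0 0.045;0 0 -0.06 0 0 0 0.045;0.003 0.04 -0.06 0 0 -3 0.045;0.006 0.08 -0.06 0 0 -6 0.045;0.01 0.12 -0.06 0 0 -9 0.045' 20; python3 goto.py .5755 -.211 .17 8.3
cat >> fit.py <<'E'
print()
for h in (57,60,63,66):
    g=lambda p:np.r_[p[:3],h,p[3:]]
    for nm,c,m,q,kk in(('t',T,mt,pt,(7,340,165)),('s',S,ms,ps,(6,105,210))):
        s=least_squares(lambda p:(proj(c,W(p,m(g(p))))-px(q,*kk)).ravel(),[.57,-.21,.14,27,31],loss='soft_l1',x_scale=[.01,.01,.01,1,1]); print(h,nm,s.x.round(4),np.degrees(s.x[2]).round(2),s.cost.round(2))
E
python3 fit.py | tail -8
```

```text
t: 7.9
eef_pos: [0.5705, 0.0445, 0.1722]
tool_rot: [0.0, 0.999, -0.053, 0.001]
contact_force: [0.0, -0.2, -2.0]
gripper_width: 0.553
t 7.9 pos [0.5705 0.0445 0.1722] yaw -6.08 toolz [ 1.e-03 -2.e-04 -1.e+00] F [ 0.  -0.2 -2. ] M [-0.02 -0.07  0.08] w 47.2 q [ 0.04  0.39 -0.28  1.85  0.13  0.92 -1.98]
shift [0.032  0.2535 0.0023] rotvec [ 1.000e-02 -6.000e-02 -1.438e+01]
57 t [ 0.5755 -0.2124  0.1527 27.4242 31.5494] 8.75 2.38
57 s [ 0.5752 -0.2106  0.1438 27.6523 31.8013] 8.24 2.59
60 t [ 0.5749 -0.2116  0.1527 27.3449 31.4583] 8.75 2.17
60 s [ 0.5764 -0.21    0.1466 27.5365 31.7054] 8.4 2.97
63 t [ 0.5744 -0.2108  0.1526 27.2655 31.3674] 8.74 1.98
63 s [ 0.5776 -0.2094  0.1498 27.4213 31.612 ] 8.58 4.21
66 t [ 0.5738 -0.21    0.1525 27.186  31.2765] 8.74 1.81
66 s [ 0.5788 -0.2087  0.1534 27.3063 31.5148] 8.79 6.23
```

```bash
python3 -m jog '0.006 0.05 0 0 0 -3 0.045;0.012 0.1 0 0 0 -6 0.045;0.02 0.15 0 0 0 -9 0.045;0.027 0.2 0 0 0 -12 0.045;0.033 0.2535 0.01 0 0 -14.6 0.045' 20;python3 -m jog '0 0 0 0 0 0 0.045;0 0 0 0 0 0 0.045' 20; python3 goto.py .5765 -.2107 .12 8.5
python3 ov.py scene6 90 180 210 290 6 .003 .025
```

```text
t: 8.4
eef_pos: [0.5769, -0.2059, 0.1644]
tool_rot: [0.001, 0.997, 0.074, 0.002]
contact_force: [1.6, -0.2, -2.0]
gripper_width: 0.553
t: 8.6
eef_pos: [0.5753, -0.2056, 0.1625]
tool_rot: [0.0, 0.998, 0.071, -0.0]
contact_force: [1.1, 0.8, -2.0]
gripper_width: 0.554
t 8.6 pos [ 0.5753 -0.2056  0.1625] yaw 8.1 toolz [-6.e-04 -2.e-04 -1.e+00] F [ 1.1  0.8 -2. ] M [ 0.09 -0.02  0.02] w 47.3 q [ 0.43  0.46 -0.25  1.77  0.14  0.94 -1.31]
shift [0.0005 0.0052 0.0425] rotvec [ 0.01  0.04 -0.4 ]
```

View pics/scene6c.png

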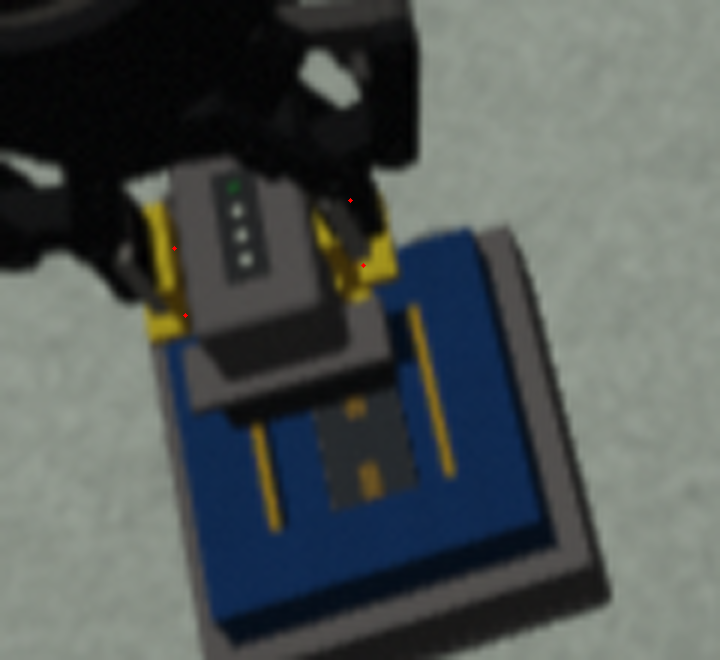

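```bash
cat > fitp.py <<'E'
from h import *
from fit import W,px
from scipy.optimize import least_squares
S=load('scene6')
d=[((31,-18,64),(203,349)),((31,18,64),(322,303)),((36,-28,30),(192,410)),((36,28,30),(393,358)),((14,-35,40),(150,340)),((14,35,40),(395,277))]
q=px([b for _,b in d],6,90,180)
def f(p):
    P=W(p,[a for a,_ in d]); P[:,2]+=p[3]; return proj(S,P)-q
for z in(None,.1195,.1215):
    g=(lambda p:f(p).ravel()) if z is None else (lambda p:f([*p[:3],z]).ravel())
    s=least_squares(g,[.575,-.206,.14,.12],loss='soft_l1',x_scale=.01)
    print(z,s.x.round(4),np.degrees(s.x[2]).round(2),f(s.x if z is None else [*s.x[:3],z]).round(1).tolist())
E
python3 fitp.py|tail -3
```

```text
None [ 0.5642 -0.2112  0.1367  0.0998] 7.83 [[-1.7, -1.7], [0.0, 0.1], [1.1, 0.7], [-0.2, 0.5], [0.5, 0.1], [-0.1, -0.3]]
0.1195 [ 0.5748 -0.2056  0.1326  0.12  ] 7.6 [[-2.3, -1.7], [0.1, -0.0], [0.5, 1.1], [0.2, 0.7], [-0.2, 0.1], [0.4, -0.6]]
0.1215 [ 0.5759 -0.205   0.1323  0.12  ] 7.58 [[-2.3, -1.7], [0.1, -0.0], [0.5, 1.1], [0.3, 0.7], [-0.3, 0.0], [0.5, -0.6]]
```

```bash
python3 -m jog '0.001 0.005 0.015 0 0 -0.4 0.045;0.001 0.005 0.03 0 0 -0.4 0.045;0.001 0.005 0.045 0 0 -0.4 0.045;0.001 0.005 0.045 0 0 -0.4 0.045;0.001 0.005 0.045 0 0 -0.4 0.045' 20;python3 -m jog '0 0 0 0 0 0 0.045;0 0 0 0 0 0 0.045' 20; python3 goto.py .576 -.2105 .11 8.5
python3 ov.py scene7 90 180 210 290 6 .003 .025
```

```text
t: 9.15
eef_pos: [0.5773, -0.2077, 0.1168]
tool_rot: [-0.0, 0.997, 0.077, -0.001]
contact_force: [0.5, 0.0, -2.3]
gripper_width: 0.551
t: 9.35
eef_pos: [0.5783, -0.2084, 0.1184]
tool_rot: [0.0, 0.997, 0.076, 0.001]
contact_force: [0.3, -0.7, -1.9]
gripper_width: 0.555
t 9.35 pos [ 0.5783 -0.2084  0.1184] yaw 8.75 toolz [ 1.3e-03 -4.0e-04 -1.0e+00] F [ 0.3 -0.7 -1.9] M [-0.06 -0.02 -0.02] w 47.4 q [ 0.43  0.51 -0.24  1.79  0.16  0.85 -1.31]
shift [-0.0026  0.0017  0.0084] rotvec [ 0.03 -0.07  0.25]
```

View pics/scene7c.png

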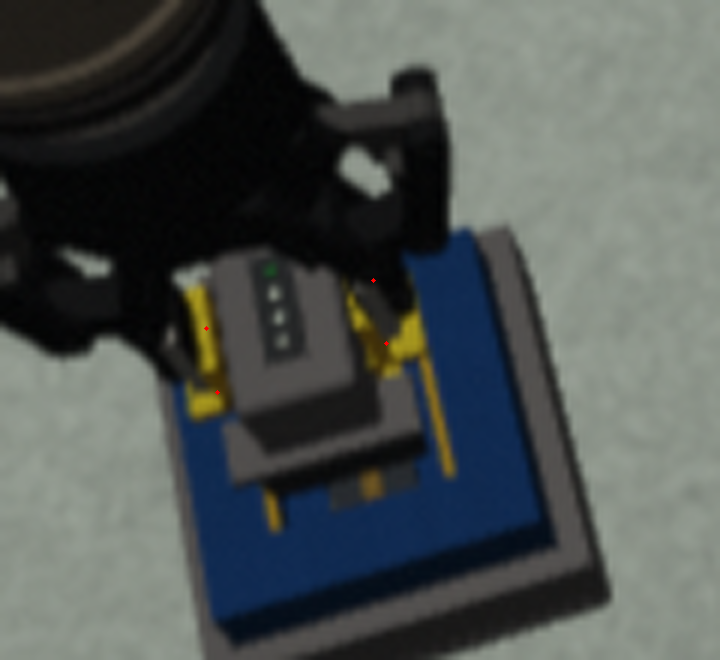

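```bash
python3 -m jog '-0.0024 0.002 0.003 0 0 0.2 0.045;-0.0024 0.002 0.006 0 0 0.2 0.045;-0.0024 0.002 0.009 0 0 0.2 0.045;-0.0024 0.002 0.009 0 0 0.2 0.045' 20;python3 -m jog '0 0 0 0 0 0 0.045;0 0 0 0 0 0 0.045' 20; python3 goto.py .576 -.2105 .105 8.5
cat > chk.py <<'E'
import sys
from h import *
from fit import W,load
from station import eyes,status
n=sys.argv[1]; dz=float(sys.argv[2]); snap(eyes,'scene',n); S=load(n); o=status.get_obs()
x0,y0,k=90,180,6; crop(n,x0,y0,210,290,k,n+'c'); im=cv2.imread(f'pics/{n}c.png')
Rt=quat(o['tool_rot'])
def line(P,col):
    p=((proj(S,P)-[x0,y0]+.5)*k).astype(int); cv2.polylines(im,[p.reshape(-1,1,2)],True,col,1,cv2.LINE_AA)
def tool(pts): pts=np.float64(pts)/1000; return o['eef_pos']+Rt.apply(np.c_[pts[:,0],-pts[:,1],dz-pts[:,2]])
sq=lambda a,b,z:[(a,b,z),(a,-b,z),(-a,-b,z),(-a,b,z)]
line(tool(sq(36,28,34)),(0,0,255));line(tool(sq(31,18,64)),(0,0,255));line(tool(sq(30,24,0)),(0,255,0))
cp=(.5758,-.2103,np.radians(8.35)) if len(sys.argv)<4 else (float(sys.argv[3]),float(sys.argv[4]),np.radians(float(sys.argv[5])))
line(W(cp,sq(55,51,58.5)),(255,255,0)); line(W(cp,sq(31.5,25.5,58.5)),(255,255,0))
cv2.imwrite(f'pics/{n}c.png',im)
E
python3 chk.py scene8 .041|tail -1
```

```text
t: 9.8
eef_pos: [0.5752, -0.2106, 0.1081]
tool_rot: [-0.0, 0.997, 0.074, -0.0]
contact_force: [-0.5, 1.1, -2.4]
gripper_width: 0.548
t: 10.0
eef_pos: [0.5758, -0.2107, 0.1087]
tool_rot: [-0.0, 0.997, 0.075, 0.0]
contact_force: [0.0, 0.2, -2.7]
gripper_width: 0.553
t 10.0 pos [ 0.5758 -0.2107  0.1087] yaw 8.55 toolz [ 2.e-04  0.e+00 -1.e+00] F [ 0.   0.2 -2.7] M [ 0.03  0.03 -0.03] w 47.3 q [ 0.43  0.52 -0.24  1.8   0.16  0.84 -1.31]
shift [ 0.0002 -0.0001  0.0037] rotvec [-0.   -0.01  0.05]
66 s [ 0.5788 -0.2087  0.1534 27.3063 31.5148] 8.79 6.23
```

View pics/scene8c.png

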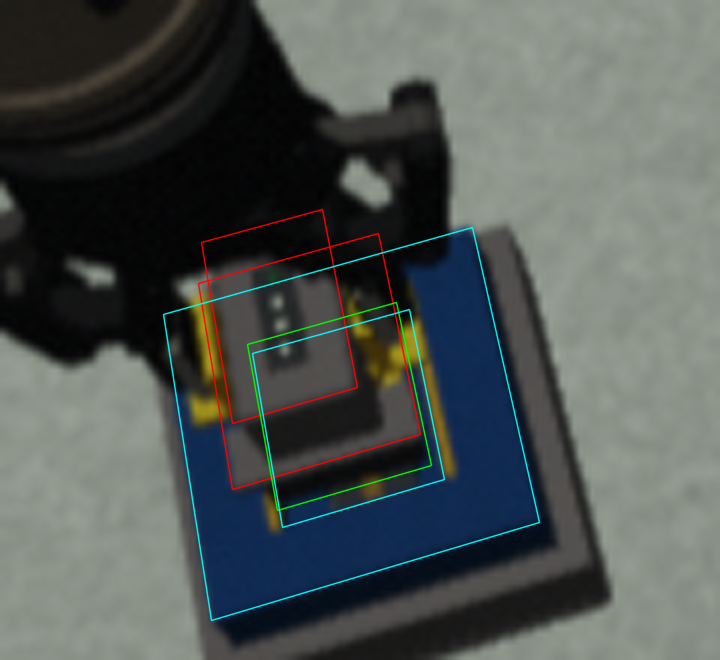

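```bash
python3 -m jog '0 0 0.002 0 0 0 0.045;0 0 0.004 0 0 0 0.045;0 0 0.006 0 0 0 0.045;0 0 0.006 0 0 0 0.045' 20; python3 goto.py;  python3 -m jog '0 0 0.001 0 0 0 0.045;0 0 0.002 0 0 0 0.045;0 0 0.003 0 0 0 0.045;0 0 0.003 0 0 0 0.045' 20; python3 goto.py
```

```text
t: 10.45
eef_pos: [0.5761, -0.2106, 0.1026]
tool_rot: [0.0, 0.997, 0.075, 0.0]
contact_force: [0.9, -0.2, -2.9]
gripper_width: 0.552
t 10.45 pos [ 0.5761 -0.2106  0.1026] yaw 8.56 toolz [ 9.e-04  0.e+00 -1.e+00] F [ 0.9 -0.2 -2.9] M [ 0.04 -0.34  0.04] w 47.2 q [ 0.43  0.53 -0.24  1.8   0.16  0.82 -1.31]
t: 10.85
eef_pos: [0.5765, -0.2106, 0.0999]
tool_rot: [0.0, 0.997, 0.075, 0.001]
contact_force: [3.8, 0.7, -0.7]
gripper_width: 0.557
t 10.85 pos [ 0.5765 -0.2106  0.0999] yaw 8.56 toolz [ 1.6e-03 -1.0e-04 -1.0e+00] F [ 3.8  0.7 -0.7] M [ 0.04 -0.93  0.03] w 47.6 q [ 0.43  0.54 -0.24  1.8   0.17  0.82 -1.31]
```

```bash
python3 -m jog '0.001 0 -0.001 0 0 0 0.045;0.002 0 -0.001 0 0 0 0.045;0.002 0 -0.001 0 0 0 0.045' 20; python3 goto.py;  python3 -m jog '0 0 0.001 0 0 0 0.045;0 0 0.002 0 0 0 0.045;0 0 0.003 0 0 0 0.045;0 0 0.003 0 0 0 0.045' 20; python3 goto.py
```

```text
t: 11.15
eef_pos: [0.5769, -0.2105, 0.1003]
tool_rot: [-0.0, 0.997, 0.074, -0.001]
contact_force: [1.3, 0.1, -1.8]
gripper_width: 0.553
t 11.15 pos [ 0.5769 -0.2105  0.1003] yaw 8.53 toolz [-1.6e-03  1.0e-04 -1.0e+00] F [ 1.3  0.1 -1.8] M [ 0.04 -0.14  0.02] w 47.2 q [ 0.43  0.54 -0.24  1.8   0.17  0.82 -1.31]
t: 11.55
eef_pos: [0.5772, -0.2104, 0.0973]
tool_rot: [-0.0, 0.997, 0.074, -0.0]
contact_force: [-0.2, -0.6, -1.9]
gripper_width: 0.552
t 11.55 pos [ 0.5772 -0.2104  0.0973] yaw 8.54 toolz [-9.e-04  1.e-04 -1.e+00] F [-0.2 -0.6 -1.9] M [ 0.06 -0.03  0.02] w 47.1 q [ 0.43  0.54 -0.24  1.8   0.17  0.82 -1.31]
```

```bash
python3 -m jog '0 0 0.0015 0 0 0 0.045;0 0 0.003 0 0 0 0.045;0 0 0.005 0 0 0 0.045;0 0 0.005 0 0 0 0.045' 20; python3 goto.py;  python3 -m jog '0 0 0.0015 0 0 0 0.045;0 0 0.003 0 0 0 0.045;0 0 0.005 0 0 0 0.045;0 0 0.005 0 0 0 0.045' 20; python3 goto.py
```

```text
t: 11.95
eef_pos: [0.5773, -0.2103, 0.0923]
tool_rot: [-0.0, 0.997, 0.075, -0.0]
contact_force: [0.3, 0.4, -2.3]
gripper_width: 0.553
t 11.95 pos [ 0.5773 -0.2103  0.0923] yaw 8.55 toolz [-7.e-04  1.e-04 -1.e+00] F [ 0.3  0.4 -2.3] M [-0.03  0.02 -0.01] w 47.2 q [ 0.42  0.55 -0.24  1.8   0.17  0.81 -1.32]
t: 12.35
eef_pos: [0.5774, -0.2103, 0.0873]
tool_rot: [-0.0, 0.997, 0.075, -0.0]
contact_force: [-0.1, 0.1, -2.4]
gripper_width: 0.552
t 12.35 pos [ 0.5774 -0.2103  0.0873] yaw 8.55 toolz [-5.e-04  2.e-04 -1.e+00] F [-0.1  0.1 -2.4] M [ 0.03 -0.   -0.04] w 47.1 q [ 0.42  0.55 -0.23  1.81  0.17  0.8  -1.32]
```

```bash
for i in 1 2 3; do :; done; python3 -m jog '0 0 0.001 0 0 0 0.045;0 0 0.002 0 0 0 0.045;0 0 0.003 0 0 0 0.045;0 0 0.003 0 0 0 0.045' 20; python3 goto.py;  python3 -m jog '0 0 0.001 0 0 0 0.045;0 0 0.002 0 0 0 0.045;0 0 0.003 0 0 0 0.045;0 0 0.003 0 0 0 0.045' 20; python3 goto.py; python3 -m jog '0 0 0.001 0 0 0 0.045;0 0 0.002 0 0 0 0.045;0 0 0.002 0 0 0 0.045' 20; python3 goto.py
```

```text
t: 12.75
eef_pos: [0.5777, -0.2104, 0.085]
tool_rot: [0.0, 0.997, 0.074, 0.0]
contact_force: [-1.8, -0.1, 1.1]
gripper_width: 0.554
t 12.75 pos [ 0.5777 -0.2104  0.085 ] yaw 8.54 toolz [ 2.e-04 -1.e-04 -1.e+00] F [-1.8 -0.1  1.1] M [ 0.17  0.23 -0.02] w 47.3 q [ 0.42  0.56 -0.23  1.81  0.17  0.79 -1.32]
t: 13.15
eef_pos: [0.5778, -0.2104, 0.0818]
tool_rot: [0.0, 0.997, 0.074, 0.0]
contact_force: [-2.0, 0.4, 2.8]
gripper_width: 0.55
t 13.15 pos [ 0.5778 -0.2104  0.0818] yaw 8.54 toolz [ 3.e-04 -1.e-04 -1.e+00] F [-2.   0.4  2.8] M [ 0.16  0.37 -0.01] w 47.0 q [ 0.42  0.56 -0.23  1.81  0.17  0.79 -1.32]
t: 13.45
eef_pos: [0.5778, -0.2104, 0.0797]
tool_rot: [0.0, 0.997, 0.074, 0.0]
contact_force: [-2.2, -0.1, 3.5]
gripper_width: 0.553
t 13.45 pos [ 0.5778 -0.2104  0.0797] yaw 8.54 toolz [ 2.e-04 -0.e+00 -1.e+00] F [-2.2 -0.1  3.5] M [0.13 0.35 0.05] w 47.2 q [ 0.42  0.56 -0.23  1.81  0.18  0.79 -1.32]
```

```bash
python3 -m jog '0 0 0.001 0 0 0 0.045;0 0 0.002 0 0 0 0.045;0 0 0.002 0 0 0 0.045' 20; python3 goto.py;  python3 -m jog '0 0 0.001 0 0 0 0.045;0 0 0.0015 0 0 0 0.045;0 0 0.0015 0 0 0 0.045' 20; python3 goto.py
```

```text
t: 13.75
eef_pos: [0.5778, -0.2104, 0.0777]
tool_rot: [0.0, 0.997, 0.074, 0.0]
contact_force: [-1.8, 0.1, 5.7]
gripper_width: 0.553
t 13.75 pos [ 0.5778 -0.2104  0.0777] yaw 8.54 toolz [ 3.e-04 -1.e-04 -1.e+00] F [-1.8  0.1  5.7] M [ 0.17  0.41 -0.02] w 47.3 q [ 0.42  0.57 -0.23  1.81  0.18  0.78 -1.32]
t: 14.05
eef_pos: [0.5778, -0.2104, 0.0763]
tool_rot: [0.0, 0.997, 0.074, 0.0]
contact_force: [-2.5, 0.2, 6.0]
gripper_width: 0.558
t 14.05 pos [ 0.5778 -0.2104  0.0763] yaw 8.54 toolz [ 3.e-04 -1.e-04 -1.e+00] F [-2.5  0.2  6. ] M [ 0.14  0.47 -0.  ] w 47.6 q [ 0.42  0.57 -0.23  1.81  0.18  0.78 -1.32]
```

```bash
python3 -m jog '0 0 0.0005 0 0 0 0.045;0 0 0.001 0 0 0 0.045;0 0 0.001 0 0 0 0.045' 20; python3 goto.py;  python3 -m jog '0 0 0.0005 0 0 0 0.045;0 0 0.001 0 0 0 0.045;0 0 0.001 0 0 0 0.045' 20; python3 goto.py
```

```text
t: 14.35
eef_pos: [0.5778, -0.2104, 0.0754]
tool_rot: [0.0, 0.997, 0.074, 0.0]
contact_force: [-2.9, 0.8, 6.8]
gripper_width: 0.551
t 14.35 pos [ 0.5778 -0.2104  0.0754] yaw 8.54 toolz [ 3.e-04 -1.e-04 -1.e+00] F [-2.9  0.8  6.8] M [0.16 0.46 0.01] w 47.0 q [ 0.42  0.57 -0.23  1.81  0.18  0.78 -1.32]
t: 14.65
eef_pos: [0.5778, -0.2104, 0.0748]
tool_rot: [0.0, 0.997, 0.074, 0.0]
contact_force: [-2.6, 0.3, 9.7]
gripper_width: 0.556
t 14.65 pos [ 0.5778 -0.2104  0.0748] yaw 8.54 toolz [ 3.e-04 -2.e-04 -1.e+00] F [-2.6  0.3  9.7] M [0.26 0.69 0.01] w 47.5 q [ 0.42  0.57 -0.23  1.81  0.18  0.78 -1.32]
```

```bash
python3 -m jog '0 0 0.0005 0 0 0 0.045;0 0 0.001 0 0 0 0.045;0 0 0.001 0 0 0 0.045' 20; python3 goto.py;  python3 -m jog '0 0 0.0005 0 0 0 0.045;0 0 0.001 0 0 0 0.045;0 0 0.001 0 0 0 0.045' 20; python3 goto.py
```

```text
t: 14.95
eef_pos: [0.5779, -0.2104, 0.0747]
tool_rot: [0.0, 0.997, 0.074, 0.0]
contact_force: [-5.9, 2.4, 17.1]
gripper_width: 0.557
t 14.95 pos [ 0.5779 -0.2104  0.0747] yaw 8.54 toolz [ 4.e-04 -4.e-04 -1.e+00] F [-5.9  2.4 17.1] M [ 0.38  1.31 -0.03] w 47.6 q [ 0.42  0.57 -0.23  1.81  0.18  0.78 -1.32]
t: 15.25
eef_pos: [0.578, -0.2104, 0.0747]
tool_rot: [0.0, 0.997, 0.074, 0.0]
contact_force: [-9.2, 2.4, 23.5]
gripper_width: 0.555
t 15.25 pos [ 0.578  -0.2104  0.0747] yaw 8.53 toolz [ 7.e-04 -6.e-04 -1.e+00] F [-9.2  2.4 23.5] M [ 0.65  1.94 -0.01] w 47.4 q [ 0.42  0.57 -0.23  1.81  0.18  0.78 -1.32]
```

```bash
python3 -m jog '-0.0008 0 0 0 0 0 0.049;-0.0008 0 0 0 0 0 0.051;-0.0008 0 0 0 0 0 0.052;-0.0008 0 0 0 0 0 0.052' 20; python3 goto.py
```

```text
t: 15.65
eef_pos: [0.5779, -0.2108, 0.0732]
tool_rot: [0.0, 0.997, 0.074, 0.001]
contact_force: [-2.4, 0.6, 9.3]
gripper_width: 0.608
t 15.65 pos [ 0.5779 -0.2108  0.0732] yaw 8.53 toolz [ 2.3e-03 -6.0e-04 -1.0e+00] F [-2.4  0.6  9.3] M [ 0.11  0.37 -0.05] w 51.9 q [ 0.42  0.57 -0.23  1.82  0.18  0.77 -1.32]
```

```bash
python3 -m jog '0 0 0.001 0 0 0 0.052;0 0 0.0015 0 0 0 0.052;0 0 0.0015 0 0 0 0.052' 20; python3 goto.py;python3 -m jog '0 0 0.001 0 0 0 0.052;0 0 0.001 0 0 0 0.052;0 0 0.001 0 0 0 0.052' 20; python3 goto.py
```

```text
t: 15.95
eef_pos: [0.5782, -0.2107, 0.0717]
tool_rot: [0.0, 0.997, 0.074, 0.001]
contact_force: [-1.2, 0.4, 8.8]
gripper_width: 0.61
t 15.95 pos [ 0.5782 -0.2107  0.0717] yaw 8.53 toolz [ 2.8e-03 -6.0e-04 -1.0e+00] F [-1.2  0.4  8.8] M [ 0.15  0.15 -0.03] w 52.1 q [ 0.42  0.58 -0.23  1.82  0.18  0.77 -1.33]
t: 16.25
eef_pos: [0.5784, -0.2107, 0.0707]
tool_rot: [0.0, 0.997, 0.074, 0.002]
contact_force: [-0.1, 1.1, 8.1]
gripper_width: 0.611
t 16.25 pos [ 0.5784 -0.2107  0.0707] yaw 8.53 toolz [ 3.1e-03 -5.0e-04 -1.0e+00] F [-0.1  1.1  8.1] M [ 0.16  0.09 -0.1 ] w 52.2 q [ 0.42  0.58 -0.23  1.82  0.18  0.77 -1.33]
```

```bash
python3 -m jog '0 0 0.001 0 0 0 0.052;0 0 0.001 0 0 0 0.052;0 0 0.001 0 0 0 0.052' 20; python3 goto.py;python3 -m jog '0 0 0.001 0 0 0 0.052;0 0 0.001 0 0 0 0.052;0 0 0.001 0 0 0 0.052' 20; python3 goto.py
```

```text
t: 16.55
eef_pos: [0.5785, -0.2106, 0.0698]
tool_rot: [0.0, 0.997, 0.074, 0.002]
contact_force: [-0.4, 1.0, 7.8]
gripper_width: 0.611
t 16.55 pos [ 0.5785 -0.2106  0.0698] yaw 8.54 toolz [ 3.4e-03 -5.0e-04 -1.0e+00] F [-0.4  1.   7.8] M [ 0.2   0.06 -0.04] w 52.1 q [ 0.42  0.58 -0.23  1.82  0.18  0.76 -1.33]
t: 16.85
eef_pos: [0.5786, -0.2106, 0.0688]
tool_rot: [0.0, 0.997, 0.074, 0.002]
contact_force: [-0.2, -0.1, 8.0]
gripper_width: 0.606
t 16.85 pos [ 0.5786 -0.2106  0.0688] yaw 8.54 toolz [ 3.6e-03 -5.0e-04 -1.0e+00] F [-0.2 -0.1  8. ] M [ 0.25  0.05 -0.08] w 51.8 q [ 0.42  0.58 -0.23  1.82  0.18  0.76 -1.33]
```

```bash
python3 chk.py scene9 .036 >/dev/null
python3 - <<'E'
from h import *
crop('scene9',110,195,190,270,9,'scene9d')
E
```

```text
(no output)
```

View pics/scene9d.png

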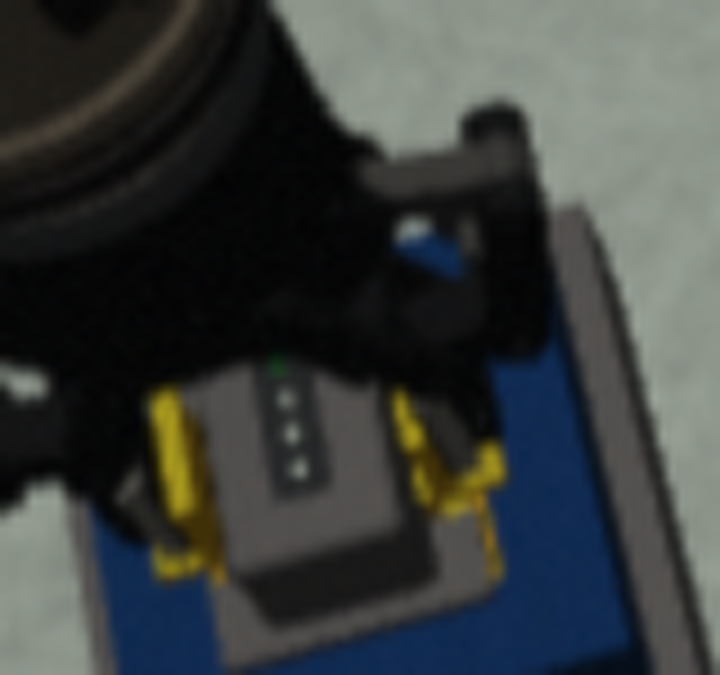

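```bash
python3 -m jog '0 0 0.001 0 0 0 0.052;0 0 0.001 0 0 0 0.052;0 0 0.001 0 0 0 0.052' 20; python3 goto.py;python3 -m jog '0 0 0.001 0 0 0 0.052;0 0 0.001 0 0 0 0.052;0 0 0.001 0 0 0 0.052' 20; python3 goto.py
```

```text
t: 17.2
eef_pos: [0.5787, -0.2108, 0.0687]
tool_rot: [0.001, 0.997, 0.074, 0.002]
contact_force: [-2.1, 0.5, 15.0]
gripper_width: 0.607
t 17.2 pos [ 0.5787 -0.2108  0.0687] yaw 8.52 toolz [ 3.8e-03 -9.0e-04 -1.0e+00] F [-2.1  0.5 15. ] M [ 0.33  0.53 -0.08] w 51.9 q [ 0.42  0.58 -0.23  1.82  0.18  0.76 -1.33]
t: 17.5
eef_pos: [0.5788, -0.2111, 0.0686]
tool_rot: [0.001, 0.997, 0.074, 0.002]
contact_force: [-4.5, 1.4, 21.1]
gripper_width: 0.607
t 17.5 pos [ 0.5788 -0.2111  0.0686] yaw 8.51 toolz [ 0.0041 -0.0014 -1.    ] F [-4.5  1.4 21.1] M [ 0.4   1.15 -0.09] w 51.9 q [ 0.42  0.58 -0.23  1.82  0.18  0.76 -1.33]
```

```bash
python3 -m jog '-0.0004 0 0 0 0 0 0.054;-0.0004 0 0.0004 0 0 0 0.055;-0.0004 0 0.0006 0 0 0 0.056;-0.0004 0 0.0006 0 0 0 0.056' 20; python3 goto.py
```

```text
t: 17.9
eef_pos: [0.5787, -0.211, 0.0678]
tool_rot: [0.001, 0.997, 0.074, 0.002]
contact_force: [-3.5, 2.0, 19.4]
gripper_width: 0.654
t 17.9 pos [ 0.5787 -0.211   0.0678] yaw 8.52 toolz [ 0.0047 -0.0012 -1.    ] F [-3.5  2.  19.4] M [ 0.37  0.79 -0.1 ] w 55.8 q [ 0.42  0.58 -0.23  1.82  0.18  0.76 -1.33]
```

```bash
python3 -m jog '0 0 0.0003 0 0 0 0.058;0 0 0.0006 0 0 0 0.059;0 0 0.0009 0 0 0 0.060;0 0 0.0009 0 0 0 0.060' 20; python3 goto.py;python3 -m jog '0 0 0.0003 0 0 0 0.062;0 0 0.0006 0 0 0 0.063;0 0 0.0006 0 0 0 0.063;0 0 0.0006 0 0 0 0.063' 20; python3 goto.py
```

```text
t: 18.3
eef_pos: [0.5787, -0.2105, 0.0668]
tool_rot: [0.001, 0.997, 0.075, 0.002]
contact_force: [-3.2, 1.7, 18.9]
gripper_width: 0.702
t 18.3 pos [ 0.5787 -0.2105  0.0668] yaw 8.55 toolz [ 4.5e-03 -8.0e-04 -1.0e+00] F [-3.2  1.7 18.9] M [ 0.57  0.78 -0.04] w 60.0 q [ 0.42  0.58 -0.23  1.82  0.18  0.76 -1.33]
t: 18.7
eef_pos: [0.5789, -0.2108, 0.0659]
tool_rot: [0.001, 0.997, 0.075, 0.002]
contact_force: [-1.3, 0.8, 15.8]
gripper_width: 0.738
t 18.7 pos [ 0.5789 -0.2108  0.0659] yaw 8.55 toolz [ 0.0049 -0.001  -1.    ] F [-1.3  0.8 15.8] M [0.37 0.45 0.03] w 63.0 q [ 0.42  0.58 -0.23  1.82  0.18  0.76 -1.33]
```

```bash
python3 -m jog '0 0 0 0 0 0 0.063;0 0 -0.001 0 0 0 0.063;0 0 -0.002 0 0 0 0.063;0 0 -0.003 0 0 0 0.063;0 0 -0.004 0 0 0 0.063' 20; python3 goto.py;python3 -m jog '0 0 -0.001 0 0 0 0.063;0 0 -0.002 0 0 0 0.063;0 0 -0.003 0 0 0 0.066;0 0 -0.003 0 0 0 0.07' 20; python3 goto.py
python3 - <<'E'
from h import *
from station import eyes
snap(eyes,'scene','scene10')
crop('scene10',110,195,190,270,9,'scene10d')
E
```

```text
t: 19.2
eef_pos: [0.5782, -0.211, 0.0684]
tool_rot: [0.001, 0.997, 0.074, 0.002]
contact_force: [0.0, -1.3, 0.3]
gripper_width: 0.736
t 19.2 pos [ 0.5782 -0.211   0.0684] yaw 8.54 toolz [ 3.7e-03 -8.0e-04 -1.0e+00] F [ 0.  -1.3  0.3] M [ 0.01  0.03 -0.04] w 62.9 q [ 0.42  0.58 -0.23  1.82  0.18  0.76 -1.33]
t: 19.6
eef_pos: [0.5762, -0.2105, 0.0703]
tool_rot: [-0.0, 0.997, 0.074, -0.0]
contact_force: [-0.0, -0.0, 0.9]
gripper_width: 0.819
t 19.6 pos [ 0.5762 -0.2105  0.0703] yaw 8.54 toolz [-4.e-04  2.e-04 -1.e+00] F [-0.  -0.   0.9] M [-0.02  0.02  0.03] w 69.9 q [ 0.42  0.58 -0.23  1.82  0.18  0.77 -1.32]
```

View pics/scene10d.png

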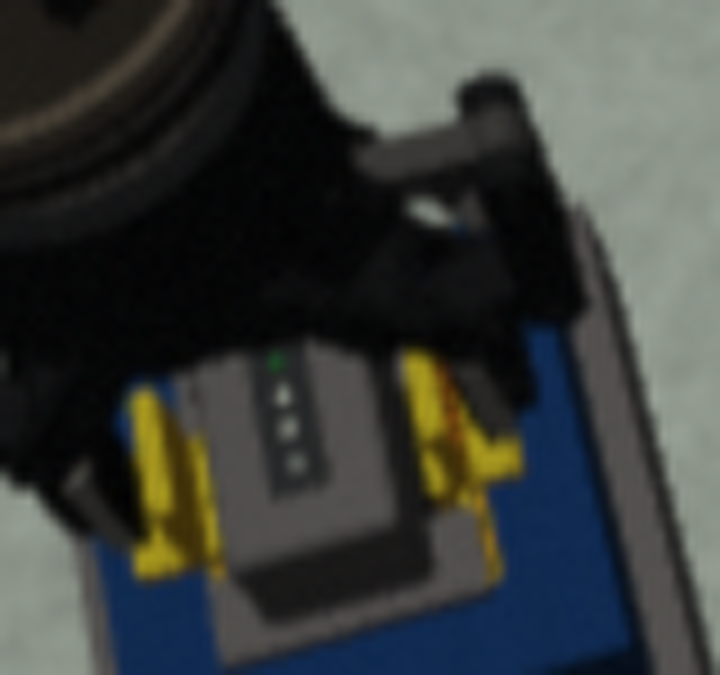

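```bash
python3 -m jog '0 0 -0.003 0 0 0 0.078;0 0 -0.008 0 0 0 0.0854;0 0 -0.02 0 0 0 0.0854;0 0 -0.04 0 0 0 0.0854;0 0 -0.07 0 0 0 0.0854' 20; python3 goto.py;python3 -m jog '-0.00 0.00 -0.04 0 0 0 0.0854;-0.03 0 -0.08 0 0 0 0.0854;-0.07 0 -0.10 0 0 0 0.0854;-0.11 0 -0.12 0 0 0 0.0854' 20; python3 goto.py
python3 - <<'E'
from h import *
from station import eyes
snap(eyes,'scene','scene11');snap(eyes,'top','top11')
crop('scene11',110,195,190,270,9,'scene11d')
E
```

```text
t: 20.15
eef_pos: [0.5755, -0.2103, 0.1409]
tool_rot: [-0.0, 0.997, 0.075, -0.001]
contact_force: [0.1, -0.2, 0.3]
gripper_width: 0.997
t 20.15 pos [ 0.5755 -0.2103  0.1409] yaw 8.55 toolz [-2.2e-03  7.0e-04 -1.0e+00] F [ 0.1 -0.2  0.3] M [-0.06 -0.04 -0.  ] w 85.2 q [ 0.44  0.49 -0.25  1.78  0.15  0.9  -1.3 ]
t: 20.55
eef_pos: [0.467, -0.2269, 0.263]
tool_rot: [0.001, 0.997, 0.075, 0.001]
contact_force: [1.0, -0.5, 1.0]
gripper_width: 1.004
t 20.55 pos [ 0.467  -0.2269  0.263 ] yaw 8.59 toolz [ 0.0025 -0.001  -1.    ] F [ 1.  -0.5  1. ] M [-0.05  0.06 -0.06] w 85.7 q [ 0.56  0.2  -0.26  1.87  0.06  1.07 -1.15]
```

View pics/scene11d.png

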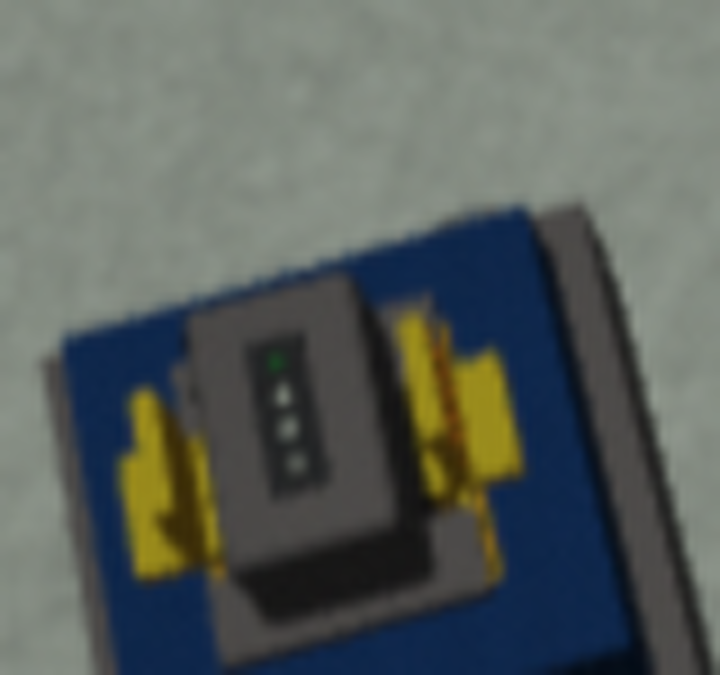

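View pics/top11.png

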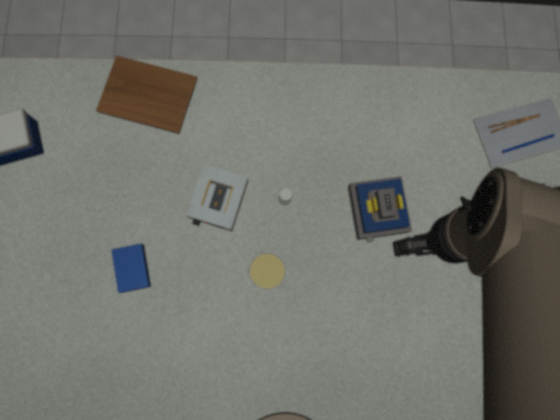

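View pics/scene11.png

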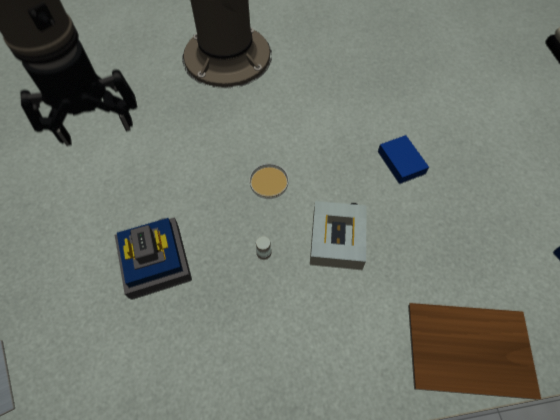

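```bash
python3 -m jog '0 0 0 0 0 0 0.0854;0 0 0 0 0 0 0.0854;0 0 0 0 0 0 0.0854;0 0 0 0 0 0 0.0854;0 0 0 0 0 0 0.0854'
python3 - <<'E'
from h import *
from station import eyes,status
snap(eyes,'scene','scene12')
a=load('scene9')['im'];b=load('scene11')['im'];c=load('scene12')['im']
roi=lambda i:cv2.cvtColor(i[240:275,130:175],cv2.COLOR_RGB2GRAY).astype(np.float32)
w=lambda i,j,y0,y1,x0,x1:cv2.phaseCorrelate(cv2.cvtColor(i[y0:y1,x0:x1],cv2.COLOR_RGB2GRAY).astype(np.float32),cv2.cvtColor(j[y0:y1,x0:x1],cv2.COLOR_RGB2GRAY).astype(np.float32))
print('seated->released LED strip',w(a,b,238,254,136,156)); print('after 0.5s',w(b,c,220,275,125,180))
a0=load('scene0')['im']
for n,r in dict(dish=(160,202,245,295),vial=(232,262,252,276),box=(130,186,374,434)).items(): print(n,w(a0,c,*r))
E
```

```text
t: 21.15
eef_pos: [0.468, -0.2265, 0.2599]
tool_rot: [-0.0, 0.997, 0.075, -0.0]
contact_force: [-0.2, -0.3, -0.6]
gripper_width: 0.997
seated->released LED strip ((0.32859502402187424, -0.6978737759256752), 0.6825046315789223)
after 0.5s ((-0.004794288918031242, 0.007444983065184374), 1.0074044953452217)
dish ((0.050200848339262194, 0.5427557906359972), 0.9921379667917888)
vial ((-0.04885064408037465, 0.008763022553623045), 0.9813681079281701)
box ((0.0030065723269778744, 0.08747549710111358), 0.9462787579165565)
```

Run:
```python
from h import *
S=load('scene12')
print(proj(S,[[.5775,-.2105,.0955],[.5775,-.2105,.0975],[.5775,-.2105,.104]]).round(2))
g=lambda n:cv2.cvtColor(load(n)['im'],cv2.COLOR_RGB2GRAY).astype(np.float32)
for a,b,r in(('top0','top11',(240,300,235,300)),('scene0','scene12',(150,212,235,305))):
    A,B=g(a)[r[0]:r[1],r[2]:r[3]],g(b)[r[0]:r[1],r[2]:r[3]]
    print(cv2.phaseCorrelate(A,B),cv2.phaseCorrelate(A,B,cv2.createHanningWindow(A.shape[::-1],cv2.CV_32F)),np.abs(A-B).max())
```

```text
[[141.82 241.44]
 [141.51 240.98]
 [140.5  239.46]]
((-0.12095055973125568, -0.06569837112667898), 1.0443593069359107) ((-0.08205988857949365, -0.0017773850005333713), 1.0689360243302803) 9.0
((0.020623378666535075, -0.005087724500313584), 0.9700960708885558) ((0.04900061968098157, -0.027364619624421493), 0.9634325297342407) 5.0
```

The dish hasn't moved: the wider windows show no shift. The pack rose about 0.7 px, which is roughly 2–3 mm and well short of the 8.5 mm or so of an unlatched pack. I'm handing in.

```bash
python3 -c "
from station import workorder; print(workorder.hand_in())"
```

```text
the job is handed in; nothing more can be done
None
```

The pack is out of the light unit and latched in the charger. I handed the job in at about 21 s of the 64 s allowed.

**What I did**
- **Release:** I pinched the two tabs at the 20 N grip setting. The pack came free without being tugged; the force on the gripper pointed up until it was off the plate.
- **Insertion:** The nose touched the charger rim once on the way in (about 4 N sideways). I moved it roughly 2 mm and it then went in freely. I pressed it down until the shoulder stopped on the rim; the wrist force peaked at 23.5 N, which makes about 26 N on the charger with the pack's weight (limit 35 N).
- **Latching:** I slid the fingertips onto the ledges and held 16–21 N down while the tabs sprang out, then eased off and backed away.

**Last checks**
- **Pack:** Both tabs are out. After release the pack rose about 0.7 px, roughly 2–3 mm, where an unlatched pack would have risen about 8.5 mm. It had not moved half a second later.
- **Other objects:** The vial and the blue box had not moved. For the dish, one tight image comparison gave a 0.5 px shift. Wider comparisons in both cameras showed at most about 0.1 px, so I take it as unmoved; the arm never came near it.
- **Robot:** It ended clear of everything, with wrist force near zero.

**Disagreements along the way**
- The two cameras differed by about 4 mm on the light unit's position. I settled the final alignments by force.
- The gripper read about 47.5 mm when fully pinched, where 50 mm was expected.

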